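Sifter drum held heavy side down

TASK

Turn the sifter drive's speed dial fully anticlockwise, off, and only then touch the drum. Then crank the drum round by its handle, at least half a turn, to feel where its hidden heavy side is, and turn it so that the heavy side hangs straight down; finish still gripping the handle and holding it still there, so that a colleague can fit the transport pin. Leave everything else on the table where it is.

Things in the scene. Friction and masses are not known exactly. Their poses are not given: they have to be found in the camera images.
- dial (a joint): Angle of the speed dial in rad: 0 = off, the end stop fully anticlockwise seen from above; grows clockwise, to 1.8 at the other stop. Starts between 0.7 and 1.4; light even friction (0.03 Nm); stays where it is left.
- dial_grip (a point): Speed dial: black rotary knob on the low grey control box (110 x 110 x 50 mm, fixed, on the robot's right). The point is on its upright axis, 87 mm above the table, in the middle of its bar grip (42 mm long, 14 wide, 32 high; top 7 mm above the point). x runs along the bar and turns with it; z up.
- shaft (a point): Centre of the circle on which the middle of the crank handle travels, on the axis of the sifter drive's level shaft, 150 mm above the table; fixed with the drive. z up; y along the shaft, from handle to drum and grey casing; x level, across the shaft (away from the robot, within 0.35 rad).
- crank (a point): Middle of the crank handle: black sleeve 18 mm across, 80 mm long, parallel to the shaft, 50 mm from its axis, 30 to 110 mm off the drum's face. The sleeve spins freely on its pin, so the drum can be cranked full turns with the gripper kept at one orientation. The point turns with the drum.
- drum (a joint): Angle q of the drum in rad: the handle's middle is 0.05 sin(q) along x of shaft and 0.05 cos(q) above it (0: handle on top). No stops. Starts between -0.9 and 0.9. An even bearing drag (about 0.25 Nm, 5 N at the handle) keeps it where it is left; stiff grease adds 0.3 Nm per rad/s while it turns, so feel it slowly or at stops, in both directions.
- hub (a point): Centre of the drum's plain face, on the shaft's axis, 70 mm from shaft. The drum is a closed steel cylinder 170 mm across and 50 mm thick. A weight sealed inside, fixed to it in an unseen direction that differs each time, makes one side heavy: otherwise drum and handle are balanced. Axes turn with the drum.
- drive: The sifter drive that carries the drum, fixed to the table: base plate 200 x 230 x 12 mm, grey casing 150 x 130 mm, 190 mm high, behind the drum. Origin on the table, below the shaft, 100 mm from shaft; same axes. The heavy side level with the shaft gives 0.17 to 0.23 Nm (3.4 to 4.5 N at the handle): less push as it sinks, more as it rises, none straight up or down.
- trays: stack of flat steel trays, 140 x 180 x 42 mm; loose bystander. Origin at the centre of its underside.
- sieve: round aluminium sieve frame, 160 mm across, 50 mm high; loose bystander. Origin at the centre of its underside.
- cup: steel cup, 72 mm across, 80 mm high; loose bystander. Origin at the centre of its underside.
- spoon: spoon with a black handle, 200 mm long, lying flat; loose bystander. Origin at the centre of its underside.
- jar: clear jar with a green cap, 80 mm across, 120 mm high; loose bystander. Origin at the centre of its underside.
- canister: white canister with a pink lid and knob, 137 mm across, 160 mm high; loose bystander. Origin at the centre of its underside.

How it is judged:
On the way, in this order (a step that is already met when the one before it is completed fails the run):
1. the speed dial is turned off, at its anticlockwise stop (value of joint dial below 0.08 rad), for 0.1 s.
2. the drum is cranked about half a turn from where it stood (distance of crank from where it was at the start of the episode above 0.09 m), for 0.1 s.
At the end, for the whole second after the job is handed in: The dial is off (within 0.1 rad of the anticlockwise stop), the drum's hidden heavy side points straight down within 0.35 rad (20 degrees), the drum is still, and the fingers still grip its handle (contact of more than 2 N) (value of joint dial below 0.1 rad and angle between weight_c0's own z axis and vertical above 2.79 rad and contact force between the fingers and drum above 2 N and velocity of joint drum between -0.05 and 0.05 rad/s); the arm keeps its last pose, push and grip.
It fails at once if the drum or its handle is touched while the dial is not yet off (value of joint dial above 0.12 rad and contact force between the arm and drum above 1 N).
It fails at once if the drum or its handle is touched by the fingers while the dial is not yet off (value of joint dial above 0.12 rad and contact force between the fingers and drum above 1 N).
It fails at once if another thing on the table is moved by more than 30 mm (distance of any of trays, sieve, cup, spoon, jar, canister from where it was at the start of the episode above 0.03 m).
It also fails if it takes over 72 s, if anything falls off the work surface, if the arm or the gripper's body presses on something with over 40 N, if the wrist force passes 120 N, or if a joint passes its speed limit or range.

ROBOT

A 6-joint arm with a two-finger parallel gripper is mounted at the origin on the work surface. World frame = base frame: x ahead of the robot, y to its left, z up, the work surface at z = 0. Lengths are in m, angles in rad, forces in N, time in s.
With the tool pointing down it reaches from about 0.3 to 0.875 m from the base axis. Payload 6.4 kg.
Tool frame: the origin (TCP) lies midway between the tips of the shut fingers; the grasp point (between the pads) lies 19 mm behind it; z points along the fingers, x is the direction in which the jaws open and shut, and the axes are right-handed (so a half turn about z gives the same grasp; the last joint's range is limited). The gripper opens to 85 mm and grips with 20 to 120 N. Pads are 22 mm wide; open, the fingers measure 114 mm over their backs; the gripper's body (76 mm by 85 mm) begins 54 mm behind the grasp point. The pads swing forward as they close: fully open they stand 13 mm farther back than shut.
Start: joints at [1.004, 0.181, 1.607, -0, 1.354, -0.206], TCP at [0.203, 0.538, 0.231] pointing down, gripper open.
Joint ranges: [-2.99, 2.99], [-0.89, 2.07], [0.3, 2.58], [-1.14, 4.28], [0, 2.63], [-3.12, 3.12]. Speed limits (rad/s): [2.57, 2.57, 3.01, 3.14, 3.14, 3.14].

INTERFACE

Orientations are given as [roll, pitch, yaw] about the fixed x, y, z axes, in that order (R = Rz(yaw) Ry(pitch) Rx(roll)).
In Python, from bench import arm, gripper_to, vision, close_job, finder, monitor gives the robot as it stands. The module is installed in compiled form; this text tells all that it offers. Calls block until the motion is done:
- arm.movep(position, orientation): joint-space move of the TCP to a pose.
- arm.move_straight(position, frame=None, speed=0.15, contact_N=None): straight line of the TCP; frame=None keeps the orientation; speed is the mean speed in m/s. With contact_N (N) it stops when the force on the tool has changed by that much, and returns True; else False.
- arm.movej(angles): joint-space move.
- gripper_to(opening, effort=None): finger opening in m; effort is the grip in N (None keeps the last); returns when the fingers have stopped.
- arm.wait(seconds).
- arm.inverse_kinematics(position, orientation): joint angles nearest the present ones, or None.
- vision.snapshot(name): name is "scene" or "top" or "wrist"; returns a dict with "pixels" (420x560x3 uint8, red, green, blue), "vfov" (degrees; the focal length in pixels is half the picture's height over the tangent of half this angle, whatever the lens; pixels are square), "cx", "cy" (the principal point, pixels), "R" (3x3) and "t" (3): a world point X has camera coordinates R X + t; the wrist camera has in their place "tool_from_camera" (4x4, takes a point from camera to tool coordinates, whose origin is the TCP and whose axes are the tool frame's). Camera axes: x right, y down, z forward; pixel columns grow to the right and rows downward; lengths in m; the calibration is good to about 2 mm. A picture is of the moment at which its call begins: read the wrist's pose just before it. There is no depth.
A pose or a line that the arm cannot do raises arm.PlanningError and nothing moves.
- close_job(): hands the job in, once; it reports no verdict.
Trained networks look in a picture, given as the dict that the camera call returned (one of the last four; its "shot" number tells which), for a name from the list of things; names that differ only in an ending like _2 or _b are one class to them, and where a whole thing is asked for, a point or a joint stands for the part that bears it (a point fixed in the world has none). Each returns a list of dicts, best first, with "conf" (0 to 1); they miss things now and then, are a little off and sometimes report something else, mostly with a low value. They report only what shows in the picture. A call takes as long as a camera call.
- finder.find_in(query, picture): "bbox" ([centre column, centre row, width, height] in pixels, round what is visible of it).
Readings, each from a call of its own:
- monitor.read_t(): time.
- monitor.read_joint_positions(): joint angles.
- monitor.read_joint_vel(): joint speeds.
- monitor.read_tau(): joint torques, N m.
- monitor.read_position(): TCP position.
- monitor.read_orientation(): TCP orientation.
- monitor.read_contact_force(): force on the tool from outside, world axes, zero at the start.
- monitor.read_wrist_torque(): the same for the moment, N m.
- monitor.read_width(): finger opening in m.
Only numpy, scipy, OpenCV 4.12 (cv2) and the standard library are available. Lean on these libraries where they do the work, as an engineer would, in place of code of your own. Each camera call takes 0.05 s, during which the arm holds its last target.

## Working session

There is one attempt and no reset: what is moved stays moved. The work goes in short steps, each a Python script; the robot and the scene stay as the last script left them, time stands still between calls to the robot, and variables do not carry over. Pictures are saved under pics/ and viewed, and the job is handed in when it is done.

```bash
mkdir -p pics; ls; python3 - <<'E'
from bench import arm, gripper_to, vision, finder, monitor
import cv2,numpy as np,json
for n in("scene","top","wrist"):
    s=vision.snapshot(n)
    cv2.imwrite(f"pics/{n}0.png",s["pixels"][:,:,::-1])
    print(n,{k:(np.round(v,4).tolist() if k!='pixels' else 0) for k,v in s.items()})
    for q in("dial_grip","crank","hub","drive","dial","trays","sieve","cup","spoon","jar","canister"):
        r=finder.find_in(q,s)
        print(q,[(np.round(x["bbox"]).tolist(),round(x["conf"],2)) for x in r[:2]])
print(monitor.read_t(),monitor.read_position(),monitor.read_orientation(),monitor.read_contact_force())
E
```

```text
pics
scene {'pixels': 0, 'vfov': 50.1443, 'cx': 285.4276, 'cy': 208.443, 'R': [[0.7319, 0.6813, -0.0067], [0.3708, -0.4066, -0.835], [-0.5716, 0.6087, -0.5502]], 't': [-0.4381, -0.0693, 1.7815], 'shot': 1}
dial_grip [([203.0, 262.0, 14.0, 20.0], 0.76)]
crank [([300.0, 192.0, 55.0, 50.0], 0.71)]
hub [([297.0, 191.0, 53.0, 53.0], 0.68), ([234.0, 244.0, 54.0, 19.0], 0.38)]
drive [([314.0, 201.0, 87.0, 89.0], 0.8)]
dial [([201.0, 262.0, 14.0, 17.0], 0.72)]
trays [([274.0, 320.0, 84.0, 61.0], 0.86)]
sieve [([138.0, 308.0, 66.0, 54.0], 0.79), ([201.0, 262.0, 16.0, 23.0], 0.21)]
cup [([274.0, 262.0, 24.0, 34.0], 0.79)]
spoon [([300.0, 188.0, 52.0, 51.0], 0.7), ([234.0, 244.0, 53.0, 20.0], 0.52)]
jar [([144.0, 262.0, 32.0, 44.0], 0.86)]
canister [([386.0, 183.0, 39.0, 43.0], 0.84), ([201.0, 263.0, 17.0, 23.0], 0.34)]
top {'pixels': 0, 'vfov': 50.4065, 'cx': 276.6187, 'cy': 212.5078, 'R': [[-0.0125, -0.9997, 0.0218], [-0.9951, 0.0103, -0.0985], [0.0982, -0.0229, -0.9949]], 't': [0.0205, 0.5445, 1.5341], 'shot': 2}
dial_grip [([357.0, 225.0, 16.0, 14.0], 0.7), ([252.0, 218.0, 57.0, 51.0], 0.27
[... 281 characters left out ...]
45.0], 0.82)]
cup [([304.0, 189.0, 19.0, 22.0], 0.93)]
spoon [([303.0, 245.0, 19.0, 58.0], 0.65), ([411.0, 234.0, 51.0, 45.0], 0.4)]
jar [([390.0, 264.0, 34.0, 25.0], 0.91)]
canister [([126.0, 186.0, 47.0, 43.0], 0.59)]
wrist {'pixels': 0, 'vfov': 66.925, 'cx': 275.8053, 'cy': 204.3543, 'tool_from_camera': [[1.0, -0.0004, 0.0004, 0.0], [0.0003, 0.9532, 0.3023, -0.0775], [-0.0005, -0.3023, 0.9532, -0.1421], [0.0, 0.0, 0.0, 1.0]], 'shot': 3}
dial_grip []
crank []
hub []
drive [([133.0, 398.0, 124.0, 44.0], 0.7)]
dial []
trays []
sieve []
cup []
spoon []
jar []
canister []
1.8 [0.20296449 0.53799569 0.23127529] [3.14158397e+00 3.82804588e-05 1.21003239e+00] [-0.51959563 -0.49882102  0.10032548]
```

```bash
python3 - <<'E'
import cv2
a=cv2.imread("pics/scene0.png")[140:380,90:430];cv2.imwrite("pics/s0c.png",cv2.resize(a,(800,565),interpolation=cv2.INTER_CUBIC))
a=cv2.imread("pics/top0.png")[120:300,180:450];cv2.imwrite("pics/t0c.png",cv2.resize(a,(800,533),interpolation=cv2.INTER_CUBIC))
E
```

```text
(no output)
```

View pics/s0c.png

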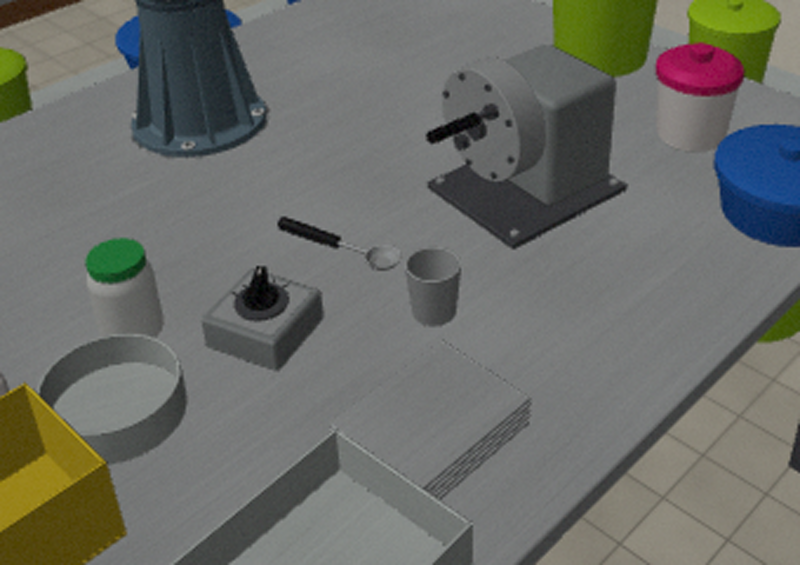

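View pics/t0c.png

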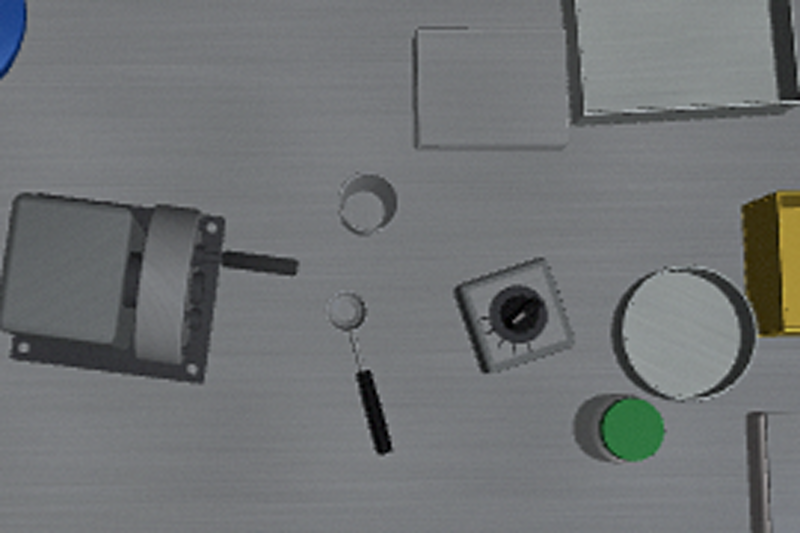

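```bash
cat > h.py <<'E'
import numpy as np
from bench import arm, gripper_to, vision, finder, monitor
from scipy.spatial.transform import Rotation as Ro
CAM={'top':dict(f=210/np.tan(np.radians(50.4065/2)),cx=276.6187,cy=212.5078,R=np.array([[-0.0125,-0.9997,0.0218],[-0.9951,0.0103,-0.0985],[0.0982,-0.0229,-0.9949]]),t=np.array([0.0205,0.5445,1.5341])),
'scene':dict(f=210/np.tan(np.radians(50.1443/2)),cx=285.4276,cy=208.443,R=np.array([[0.7319,0.6813,-0.0067],[0.3708,-0.4066,-0.835],[-0.5716,0.6087,-0.5502]]),t=np.array([-0.4381,-0.0693,1.7815]))}
def ray(c,u,v):
    c=CAM[c];d=c['R'].T@np.array([(u-c['cx'])/c['f'],(v-c['cy'])/c['f'],1]);return -c['R'].T@c['t'],d
def atz(c,u,v,z):
    o,d=ray(c,u,v);return o+d*(z-o[2])/d[2]
def proj(c,X):
    c=CAM[c];p=c['R']@np.array(X)+c['t'];return c['f']*p[:2]/p[2]+[c['cx'],c['cy']]
def wrist_z(s,u,v,z,pos,rpy):
    f=210/np.tan(np.radians(s['vfov']/2));T=np.array(s['tool_from_camera'])
    R=Ro.from_euler('xyz',rpy).as_matrix()
    d=R@T[:3,:3]@np.array([(u-s['cx'])/f,(v-s['cy'])/f,1]);o=R@T[:3,3]+pos
    return o+d*(z-o[2])/d[2]
def wproj(s,X,pos,rpy):
    f=210/np.tan(np.radians(s['vfov']/2));T=np.array(s['tool_from_camera'])
    R=Ro.from_euler('xyz',rpy).as_matrix()
    p=T[:3,:3].T@(R.T@(np.array(X)-pos)-T[:3,3]);return f*p[:2]/p[2]+[s['cx'],s['cy']]
E
python3 - <<'E'
from h import *
k=800/270
t=lambda u,v,z:np.round(atz('top',u/k+180,v/k+120,z),3)
print('dial',t(519,313,.09), 'bar',t(497,328,.094),t(545,300,.094))
for p in[(455,288),(545,258),(576,345),(487,373)]:print('box',t(*p,.05))
print('plate',[t(*p,.012) for p in[(225,217),(205,382),(10,360)]])
print('casing',[t(*p,.19) for p in[(20,195),(133,205),(118,343),(0,328)]])
print('handle',[t(*p,z) for z in(.18,.2) for p in[(222,258),(298,267)]])
print('drumtop',[t(*p,.15) for p in[(185,362),(202,210)]])
print('cup',t(365,205,0.04),'spoon',t(347,312,.01),t(380,450,.01),'jar',t(632,430,.12))
k=800/340
s=lambda u,v:(u/k+90,v/k+140)
# tip of handle triangulate
a=ray('top',298/2.963+180,267/2.963+120);b=ray('scene',*s(432,137))
def tri(a,b):
    A=np.stack([a[1],-b[1]],1);l=np.linalg.lstsq(A,b[0]-a[0],rcond=None)[0];p=a[0]+l[0]*a[1];q=b[0]+l[1]*b[1];return (p+q)/2,np.linalg.norm(p-q)
print('tip',tri(a,b)); print('root',tri(ray('top',222/2.963+180,258/2.963+120),ray('scene',*s(478,118))))
print('dialtop',tri(ray('top',519/2.963+180,313/2.963+120),ray('scene',*s(260,275))))
E
```

```text
dial [ 0.491 -0.248  0.09 ] bar [ 0.474 -0.221  0.094] [ 0.506 -0.277  0.094]
box [ 0.524 -0.182  0.05 ]
box [ 0.558 -0.288  0.05 ]
box [ 0.456 -0.321  0.05 ]
box [ 0.425 -0.216  0.05 ]
plate [array([0.616, 0.086, 0.012]), array([0.419, 0.112, 0.012]), array([0.448, 0.341, 0.012])]
casing [array([0.616, 0.299, 0.19 ]), array([0.604, 0.179, 0.19 ]), array([0.458, 0.195, 0.19 ]), array([0.475, 0.319, 0.19 ])]
handle [array([0.547, 0.086, 0.18 ]), array([0.537, 0.005, 0.18 ]), array([0.545, 0.085, 0.2  ]), array([0.535, 0.006, 0.2  ])]
drumtop [array([0.438, 0.127, 0.15 ]), array([0.604, 0.108, 0.15 ])]
cup [ 0.624 -0.079  0.04 ] spoon [ 0.5   -0.058  0.01 ] [ 0.337 -0.094  0.01 ] jar [ 0.359 -0.363  0.12 ]
tip (array([0.53848002, 0.0080639 , 0.18933303]), np.float64(0.006991166312197809))
root (array([0.54853198, 0.08762861, 0.18682578]), np.float64(0.005067280008543197))
dialtop (array([ 0.49205285, -0.24734906,  0.08776466]), np.float64(0.0015775292510637057))
```

```bash
python3 - <<'E'
from h import *
import cv2
arm.move_straight([0.203,0.538,0.36],speed=0.3)
q=arm.inverse_kinematics([0.492,-0.249,0.24],[np.pi,0,-2.62]);print(q, arm.inverse_kinematics([0.492,-0.249,0.24],[np.pi,0,.52]))
arm.movep([0.492,-0.249,0.36],[np.pi,0,-2.62])
arm.move_straight([0.492,-0.249,0.22],speed=0.2)
p,o=monitor.read_position(),monitor.read_orientation()
s=vision.snapshot("wrist");cv2.imwrite("pics/w1.png",s["pixels"][:,:,::-1])
print(p,o,wproj(s,[.492,-.249,.094],p,o),[ (x['bbox'],x['conf']) for x in finder.find_in("dial_grip",s)],monitor.read_t())
E
```

```text
[-0.68380291  0.12074745  1.65723847  0.          1.36360673  1.93619709] [-6.83802907e-01  1.20747455e-01  1.65723847e+00 -4.44089210e-16
  1.36360673e+00 -1.20380291e+00]
[ 0.49270048 -0.24935678  0.22125499] [-3.13980821e+00  6.90244756e-04 -2.61966829e+00] [276.40328998 196.32179175] [([275.8, 184.5, 41.4, 56.6], 0.76)] 6.2667
```

View pics/w1.png

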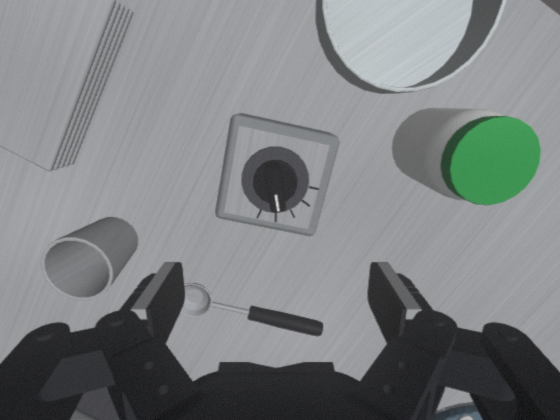

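```bash
python3 - <<'E'
import cv2,numpy as np
a=cv2.imread("pics/w1.png")[120:240,200:360];a=np.clip(a.astype(float)*2.2,0,255).astype('uint8');cv2.imwrite("pics/w1c.png",cv2.resize(a,(800,600),interpolation=cv2.INTER_CUBIC))
E
```

```text
(no output)
```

View pics/w1c.png

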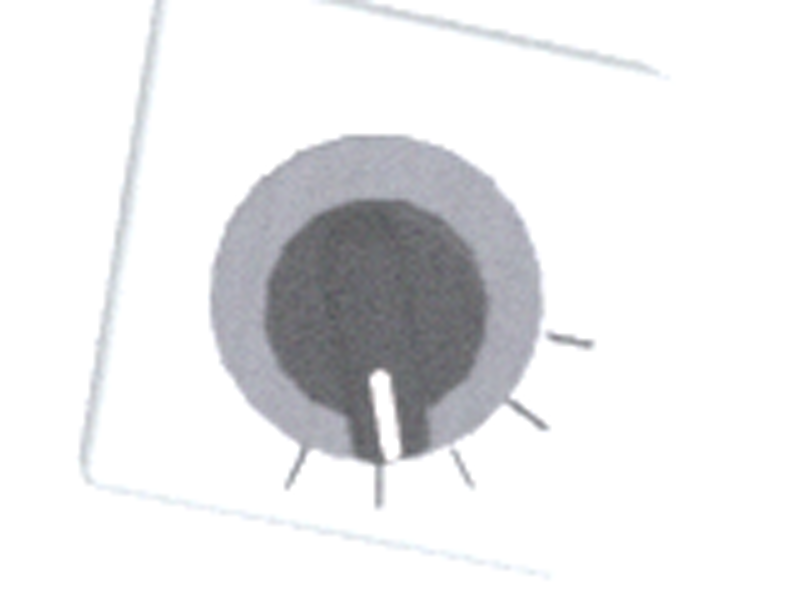

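```bash
python3 - <<'E'
from h import *
p,o=np.array([0.49270048,-0.24935678,0.22125499]),np.array([-3.13980821,6.90244756e-04,-2.61966829])
s=dict(vfov=66.925,cx=275.8053,cy=204.3543,tool_from_camera=[[1.0,-0.0004,0.0004,0.0],[0.0003,0.9532,0.3023,-0.0775],[-0.0005,-0.3023,0.9532,-0.1421],[0,0,0,1]])
g=lambda u,v,z:wrist_z(s,u/5+200,v/5+120,z,p,o)
print('ring',g(377,300,.055),g(377,300,.062),'inner',g(377,305,.062))
a=g(378,372,.095);b=g(392,460,.095);print('mark',a,b,np.degrees(np.arctan2(*(b-a)[1::-1])), np.degrees(-2.6197))
c=(.492,-.249)
print(b-np.append(c,.095))
for q in[(298,467),(380,485),(463,468),(530,415),(570,340)]:
  m=g(*q,.05);print(m,np.degrees(np.arctan2(m[1]-c[1],m[0]-c[0])))
E
```

```text
ring [ 0.49572248 -0.25384588  0.055     ] [ 0.49652583 -0.25526455  0.062     ] inner [ 0.49603008 -0.25440128  0.062     ]
mark [ 0.49371984 -0.25082377  0.095     ] [ 0.4834256  -0.23792383  0.095     ] 128.59008333737458 -150.09775359042175
[-8.57439626e-03  1.10761669e-02  2.77555756e-17]
[ 0.49167303 -0.21365944  0.05      ] 90.53009214925194
[ 0.47484113 -0.21873202  0.05      ] 119.54882284793426
[ 0.46169359 -0.23063702  0.05      ] 148.7878821950205
[ 0.45562574 -0.24749123  0.05      ] 177.62478234709445
[ 0.45692875 -0.26518408  0.05      ] -155.2284300797834
```

```bash
python3 - <<'E'
from h import *
c=[0.495,-0.2525];y0=-2.468
arm.movep([*c,0.14],[np.pi,0,y0])
gripper_to(0.05,30)
print(arm.move_straight([*c,0.069],speed=0.1,contact_N=6))
gripper_to(0.0,30)
print('w',monitor.read_width(),monitor.read_contact_force(),monitor.read_wrist_torque(),monitor.read_position())
for d in(0.5,1.0,1.12,1.2,1.28,1.36,1.42):
    arm.movep([*c,0.069],[np.pi,0,y0+d])
    tq=monitor.read_wrist_torque();print(d,np.round(tq,2),np.round(monitor.read_contact_force(),1),monitor.read_orientation()[2]-y0,monitor.read_tau()[5],monitor.read_t())
E
```

```text
False
w 0.013425569275747779 [1.47135938 1.61718415 4.76107667] [ 0.35450424 -0.17131684 -0.05564191] [ 0.49569053 -0.25260463  0.06981236]
0.5 [ 0.26 -0.09  0.  ] [1.5 1.9 4.6] 0.5005977730690221 -0.0578704581130296 8.9417
1.0 [ 0.16 -0.09  0.05] [-0.3  1.4  5.6] 0.9995990125888883 -0.06175951799377799 9.4917
1.12 [ 0.12 -0.12  0.05] [-0.5  1.1  5.8] 1.1200153789825906 -0.2454593125730753 9.7417
1.2 [ 0.13 -0.12  0.  ] [0.5 0.8 5.4] 1.1997814207534727 -0.15061506070196629 9.9917
1.28 [ 0.28 -0.16 -1.35] [1.3 1.1 4.3] 1.2764033240340598 -1.517077200114727 10.2417
1.36 [ 0.27 -0.17 -2.92] [0.1 2.3 5.9] 1.3524947850417322 -3.129800856113434 10.4917
1.42 [ 0.66 -0.12 -3.34] [4.9 2.8 5.1] 1.41225932565645 -3.443278446793556 10.7417
```

```bash
python3 - <<'E'
from h import *
import cv2
c=[0.495,-0.2525];y0=-2.468
arm.movep([*c,0.069],[np.pi,0,y0+1.24])
print(monitor.read_wrist_torque())
gripper_to(0.06)
arm.move_straight([*c,0.16],speed=0.25)
p,o=monitor.read_position(),monitor.read_orientation()
s=vision.snapshot("wrist");cv2.imwrite("pics/w2.png",s["pixels"][:,:,::-1])
g=lambda u,v,z:wrist_z(s,u,v,z,p,o)
print(p,o,wproj(s,[.495,-.2525,.094],p,o))
arm.move_straight([*c,0.36],speed=0.4)
q=arm.inverse_kinematics([.52,.02,.36],[np.pi,0,-.126]);print(q)
arm.movep([.52,.02,.36],[np.pi,0,-.126])
p,o=monitor.read_position(),monitor.read_orientation()
s=vision.snapshot("wrist");cv2.imwrite("pics/w3.png",s["pixels"][:,:,::-1])
print(p.tolist(),o.tolist(),monitor.read_t())
t=vision.snapshot("top");cv2.imwrite("pics/t3.png",t["pixels"][:,:,::-1])
E
```

```text
[ 0.26510095 -0.19704374 -0.79241506]
[ 0.49531121 -0.25277342  0.16099078] [-3.14072863e+00 -1.64691804e-03 -1.22789117e+00] [275.50175264 219.62630203]
[-1.89907846e-01 -2.19165481e-02  1.56767926e+00 -4.44089210e-16
  1.59582994e+00 -6.39078461e-02]
[0.5198625369275127, 0.019238306483194266, 0.35905934478410595] [3.1411481924296423, 0.0015964733500879458, -0.12801758959542897] 13.8667
```

View pics/w2.png

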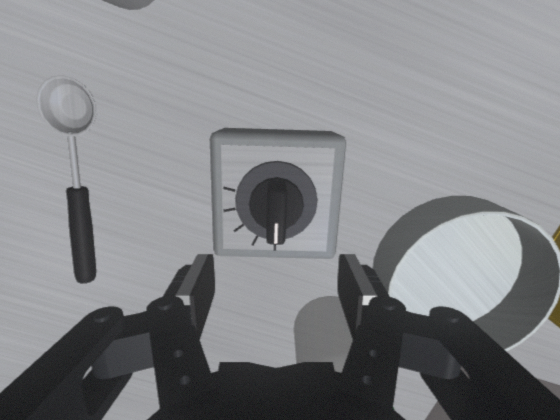

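View pics/w3.png

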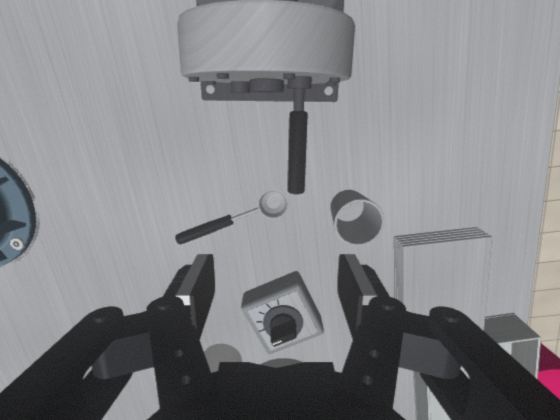

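```bash
python3 - <<'E'
from h import *
p,o=np.array([0.5198625369275127,0.019238306483194266,0.35905934478410595]),np.array([3.1411481924296423,0.0015964733500879458,-0.12801758959542897])
s=dict(vfov=66.925,cx=275.8053,cy=204.3543,tool_from_camera=[[1.0,-0.0004,0.0004,0.0],[0.0003,0.9532,0.3023,-0.0775],[-0.0005,-0.3023,0.9532,-0.1421],[0,0,0,1]])
g=lambda u,v,z:np.round(wrist_z(s,u,v,z,p,o),4)
for z in(.18,.187,.194): print(z,g(299,112,z),g(297,192,z))
print('boss',g(266,84,.155)); print('rim',g(178,45,.15),g(354,45,.15),'face',g(188,76,.15),g(346,76,.15));print('holes',g(210,90,.012),g(328,91.5,.012))
# model
import itertools
ya=-.126
for ya in(-.126,):
  ex=np.array([np.cos(ya),np.sin(ya),0]);ey=np.array([-np.sin(ya),np.cos(ya),0])
  C=np.array([.511,.048,.15])
  for q in(.6,.7):
    H=C+.05*(np.sin(q)*ex+np.cos(q)*np.array([0,0,1]))
    print(q,H,wproj(s,H+.04*ey,p,o),wproj(s,H-.04*ey,p,o),proj('top',H-.04*ey),proj('scene',H-.04*ey),'hub',wproj(s,C+.07*ey,p,o),wproj(s,C+.07*ey+.085*ex,p,o),wproj(s,C+.07*ey-.085*ex,p,o))
E
python3 - <<'E'
import cv2,numpy as np
a=cv2.imread("pics/w3.png")[60:210,180:380];a=np.clip(a.astype(float)*1.6,0,255).astype('uint8');cv2.imwrite("pics/w3c.png",cv2.resize(a,(800,600),interpolation=cv2.INTER_CUBIC))
a=cv2.imread("pics/scene0.png")[150:250,250:370];cv2.imwrite("pics/s0d.png",cv2.resize(a,(720,600),interpolation=cv2.INTER_CUBIC))
E
```

```text
0.18 [0.551  0.0854 0.18  ] [0.5403 0.0057 0.18  ]
0.187 [0.5505 0.0857 0.187 ] [0.5401 0.0076 0.187 ]
0.194 [0.55   0.0859 0.194 ] [0.5399 0.0096 0.194 ]
boss [0.5221 0.1162 0.155 ]
rim [0.4397 0.164  0.15  ] [0.6143 0.1414 0.15  ] face [0.4435 0.1344 0.15  ] [0.6046 0.1136 0.15  ]
holes [0.4372 0.1268 0.012 ] [0.6067 0.1029 0.012 ]
0.6 [0.53900831 0.04445216 0.19126678] [292.63666588 114.72735514] [291.55563956 196.55515013] [280.84607222 210.70020438] [270.62441076 197.67930712] hub [263.76833374  83.32164425] [345.97307239  83.11615951] [181.63722201  83.52694494]
0.7 [0.54295553 0.04395216 0.18824211] [296.67606664 114.60951123] [295.30401107 195.72301381] [280.95838715 209.54565384] [271.45445556 199.04288031] hub [263.76833374  83.32164425] [345.97307239  83.11615951] [181.63722201  83.52694494]
```

View pics/w3c.png

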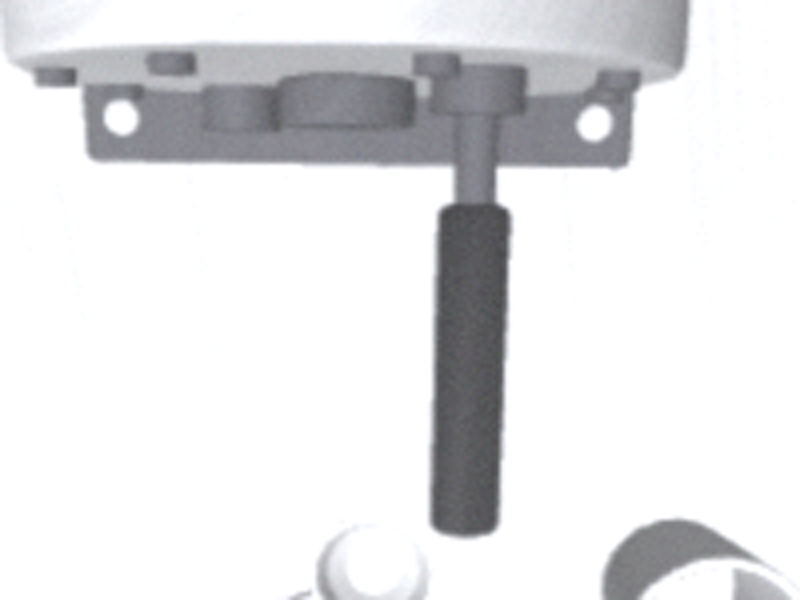

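View pics/s0d.png

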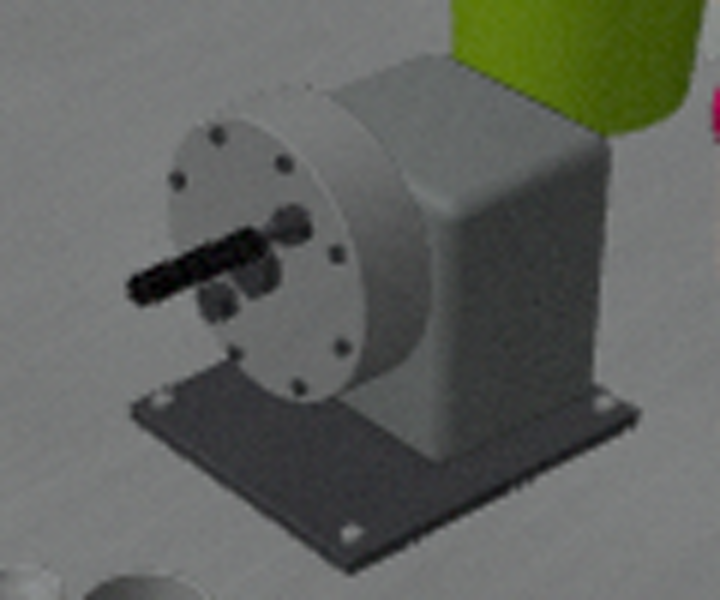

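```bash
cat > d.py <<'E'
from h import *
import json
ya=-.135;C=np.array([.5127,.0475,.15]);r=.05;tl=.3
ex=np.array([np.cos(ya),np.sin(ya),0]);ey=np.array([-np.sin(ya),np.cos(ya),0]);ez=np.array([0,0,1.])
RPY=[-np.pi+tl,0,ya];zt=Ro.from_euler('xyz',RPY).as_matrix()[:,2]
def H(q,rr=r,C=C):return C+rr*(np.sin(q)*ex+np.cos(q)*ez)
def tcp(q,off=np.zeros(3)):return H(q)+.019*zt+off
def meas(F0):
    F=np.array(monitor.read_contact_force())-F0;p=np.array(monitor.read_position())
    d=p-.019*zt-C;u,w=d@ex,d@ez;qm=np.arctan2(u,w)
    tang=np.cos(qm)*ex-np.sin(qm)*ez;rad=np.sin(qm)*ex+np.cos(qm)*ez
    return qm,np.hypot(u,w),F@tang,F@rad,F@ey,p,F
E
python3 - <<'E'
from d import *
print(zt)
for q in np.arange(0.7,7,.8): print(arm.inverse_kinematics(list(tcp(q)),RPY))
arm.movep(list(tcp(.71)+[0,0,.11]-.02*ey),RPY)
gripper_to(.085)
arm.move_straight(list(tcp(.71)+[0,0,.06]),speed=.2)
F0=monitor.read_contact_force();print('F0',F0)
print(arm.move_straight(list(tcp(.71)),speed=.1,contact_N=5))
F1=monitor.read_contact_force();print('F1',F1);np.save('F0.npy',F1)
gripper_to(0.0,60)
print(monitor.read_width(),meas(F1),monitor.read_t())
for q in(.9,1.1):
    arm.move_straight(list(tcp(q)),speed=.03);print(q,meas(F1))
print(monitor.read_t())
import cv2
s=vision.snapshot("wrist");cv2.imwrite("pics/w4.png",s["pixels"][:,:,::-1])
s=vision.snapshot("scene");cv2.imwrite("pics/s4.png",s["pixels"][:,:,::-1][100:310,220:500].repeat(2,0).repeat(2,1))
E
```

```text
[ 0.03977416  0.29283137 -0.95533649]
[-0.30582725  0.17288491  1.7780922   0.31107809  1.25784956 -0.27731039]
[-0.30025779  0.25597931  1.75662951  0.31838585  1.19766344 -0.29241121]
[-0.30418887  0.28524019  1.80768455  0.32913246  1.1226221  -0.32387477]
[-0.31625703  0.24374132  1.90347059  0.33686337  1.07467857 -0.35472087]
[-0.33074224  0.14524161  1.98822569  0.33276713  1.09166824 -0.36264998]
[-0.33768433  0.04871003  2.00634094  0.32010875  1.16787484 -0.34114788]
[-0.33112457  0.0267889   1.9449097   0.31090455  1.24528047 -0.30744391]
[-0.31671327  0.08927382  1.84616402  0.30866005  1.27574064 -0.28246528]
F0 [ 0.47207473 -0.29684455  0.51099531]
False
F1 [ 0.84432461 -0.28808372 -0.29653379]
0.01629828628733741 (np.float64(0.7061717300446284), np.float64(0.04959874108552487), np.float64(-2.6397841707907683), np.float64(-1.5959377553417378), np.float64(-0.8159221252861208), array([0.54533849, 0.04865624, 0.16958589]), array([-3.12624715, -0.39878799,  0.49875205])) 16.5333
0.9 (np.float64(0.9057923475167812), np.float64(0.04961146416221739), np.float64(1.4012619187595476), np.float64(-3.1353505990827255), np.float64(-0.7534028498775466), array([0.55212826, 0.04771953, 0.16246197]), array([-1.68940578, -0.53085528, -3.03737962]))
1.1 (np.float64(1.104041190377313), np.float64(0.04965385582604713), np.float64(1.0616440711594008), np.float64(-4.434376091702877), np.float64(-2.721660644502115), array([0.55737806, 0.04697258, 0.15419239]), array([-3.8169394 , -2.22821134, -2.94351218]))
17.4833
```

View pics/w4.png

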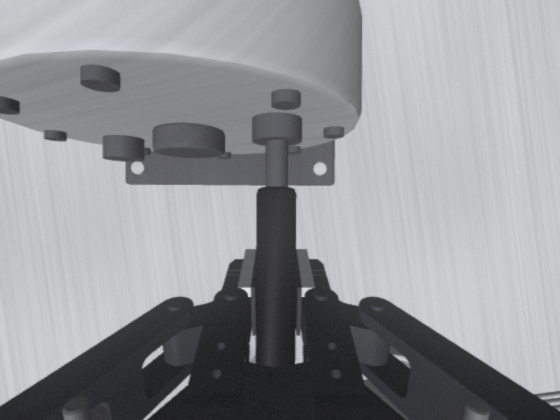

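View pics/s4.png

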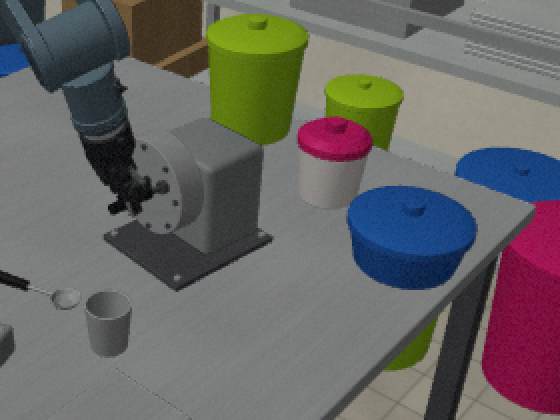

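```bash
cat >> d.py <<'E'
def rec(qs,speed,waits=(0,),off=np.zeros(3)):
    F0=np.load('F0.npy');f=open('log.txt','a')
    for q in qs:
        arm.move_straight(list(tcp(q,off)),speed=speed)
        for w in waits:
            if w:arm.wait(w)
            m=meas(F0);v=monitor.read_joint_vel();t=monitor.read_t()
            row=[float(x) for x in(q,t,m[0],m[1],m[2],m[3],m[4],*m[6],monitor.read_tau()[0],*np.array(monitor.read_wrist_torque()))]
            f.write(json.dumps(row)+"\n")
            print("q%.2f t%.2f w%.2f qm%.3f r%.4f Ft%.2f Fr%.2f Fy%.2f v%.3f"%(q,t,w,*m[:5],np.abs(v).max()))
E
python3 - <<'E'
from d import *
rec([1.2,1.3,1.4],.02,(0,.1,.1))
rec([1.7,2.0],.05,(0,.1))
E
```

```text
q1.20 t17.98 w0.00 qm1.200 r0.0497 Ft-0.70 Fr-5.03 Fy-3.04 v0.002
q1.20 t18.08 w0.10 qm1.201 r0.0497 Ft-0.78 Fr-5.21 Fy-3.14 v0.002
q1.20 t18.18 w0.10 qm1.200 r0.0497 Ft-1.66 Fr-5.38 Fy-2.70 v0.001
q1.30 t18.58 w0.00 qm1.300 r0.0497 Ft-0.30 Fr-5.82 Fy-2.37 v0.002
q1.30 t18.68 w0.10 qm1.301 r0.0497 Ft-0.69 Fr-4.74 Fy-3.72 v0.002
q1.30 t18.78 w0.10 qm1.300 r0.0497 Ft-0.43 Fr-4.49 Fy-3.54 v0.002
q1.40 t19.18 w0.00 qm1.400 r0.0497 Ft-0.85 Fr-6.25 Fy-2.85 v0.002
q1.40 t19.28 w0.10 qm1.400 r0.0497 Ft-1.41 Fr-5.58 Fy-2.69 v0.001
q1.40 t19.38 w0.10 qm1.400 r0.0497 Ft-0.94 Fr-5.56 Fy-3.23 v0.001
q1.70 t19.83 w0.00 qm1.699 r0.0498 Ft0.25 Fr-4.66 Fy-3.71 v0.002
q1.70 t19.93 w0.10 qm1.698 r0.0498 Ft0.60 Fr-5.54 Fy-3.30 v0.003
q2.00 t20.38 w0.00 qm1.985 r0.0499 Ft-0.86 Fr-6.99 Fy-3.39 v0.004
q2.00 t20.48 w0.10 qm1.985 r0.0499 Ft0.18 Fr-7.52 Fy-2.96 v0.002
```

```bash
python3 - <<'E'
from d import *
rec(np.arange(2.3,5.0,.3),.05,(0,))
E
```

```text
q2.30 t20.93 w0.00 qm2.253 r0.0501 Ft-2.49 Fr-7.04 Fy-2.46 v0.002
q2.60 t21.38 w0.00 qm2.524 r0.0501 Ft-5.06 Fr0.08 Fy0.50 v0.008
q2.90 t21.83 w0.00 qm2.856 r0.0501 Ft-5.74 Fr6.12 Fy1.47 v0.008
q3.20 t22.28 w0.00 qm-3.105 r0.0502 Ft-6.00 Fr6.86 Fy1.66 v0.003
q3.50 t22.73 w0.00 qm-2.794 r0.0503 Ft-5.16 Fr4.38 Fy1.63 v0.005
q3.80 t23.18 w0.00 qm-2.486 r0.0504 Ft-6.74 Fr3.22 Fy0.97 v0.007
q4.10 t23.63 w0.00 qm-2.181 r0.0504 Ft-3.69 Fr1.78 Fy1.42 v0.004
q4.40 t24.08 w0.00 qm-1.881 r0.0504 Ft-2.58 Fr0.74 Fy2.58 v0.001
q4.70 t24.53 w0.00 qm-1.583 r0.0503 Ft-3.67 Fr1.21 Fy4.05 v0.002
q5.00 t24.98 w0.00 qm-1.289 r0.0502 Ft-5.00 Fr-1.95 Fy4.84 v0.002
```

```bash
python3 - <<'E'
from d import *
rec(np.arange(5.3,7.5,.3),.05,(0,))
E
```

```text
q5.30 t25.43 w0.00 qm-1.002 r0.0502 Ft-7.07 Fr-3.88 Fy5.69 v0.002
q5.60 t25.88 w0.00 qm-0.695 r0.0501 Ft-6.31 Fr-4.93 Fy4.19 v0.006
q5.90 t26.33 w0.00 qm-0.396 r0.0500 Ft-6.21 Fr-6.92 Fy4.52 v0.005
q6.20 t26.78 w0.00 qm-0.095 r0.0498 Ft-4.44 Fr-6.03 Fy3.75 v0.004
q6.50 t27.23 w0.00 qm0.205 r0.0498 Ft-2.33 Fr-7.09 Fy3.34 v0.003
q6.80 t27.68 w0.00 qm0.508 r0.0497 Ft-0.81 Fr-7.11 Fy2.56 v0.004
q7.10 t28.13 w0.00 qm0.810 r0.0497 Ft0.20 Fr-7.61 Fy3.66 v0.003
q7.40 t28.58 w0.00 qm1.110 r0.0497 Ft1.56 Fr-6.48 Fy1.55 v0.003
```

```bash
python3 - <<'E'
from d import *
rec(np.arange(7.1,0.7,-.3),.05,(0,))
E
```

```text
q7.10 t29.03 w0.00 qm0.813 r0.0497 Ft3.32 Fr-7.98 Fy2.46 v0.005
q6.80 t29.48 w0.00 qm0.516 r0.0498 Ft4.29 Fr-10.65 Fy2.25 v0.003
q6.50 t29.93 w0.00 qm0.222 r0.0499 Ft4.63 Fr-12.80 Fy3.68 v0.003
q6.20 t30.38 w0.00 qm-0.061 r0.0500 Ft4.22 Fr-17.27 Fy6.29 v0.005
q5.90 t30.83 w0.00 qm-0.323 r0.0501 Ft4.15 Fr-18.35 Fy7.21 v0.004
q5.60 t31.28 w0.00 qm-0.577 r0.0500 Ft4.32 Fr-9.45 Fy6.87 v0.004
q5.30 t31.73 w0.00 qm-0.885 r0.0499 Ft3.34 Fr4.56 Fy4.54 v0.004
q5.00 t32.18 w0.00 qm-1.230 r0.0500 Ft2.60 Fr8.92 Fy3.54 v0.004
q4.70 t32.63 w0.00 qm-1.556 r0.0502 Ft0.67 Fr7.48 Fy3.32 v0.003
q4.40 t33.08 w0.00 qm-1.866 r0.0503 Ft-2.53 Fr7.17 Fy3.24 v0.002
q4.10 t33.53 w0.00 qm-2.169 r0.0503 Ft-2.89 Fr7.96 Fy3.75 v0.004
q3.80 t33.98 w0.00 qm-2.469 r0.0503 Ft-1.84 Fr9.20 Fy3.73 v0.002
q3.50 t34.43 w0.00 qm-2.768 r0.0502 Ft0.63 Fr10.05 Fy2.88 v0.003
q3.20 t34.88 w0.00 qm-3.070 r0.0501 Ft4.23 Fr9.13 Fy1.74 v0.008
q2.90 t35.33 w0.00 qm2.900 r0.0500 Ft5.81 Fr10.24 Fy3.70 v0.008
q2.60 t35.78 w0.00 qm2.586 r0.0500 Ft6.57 Fr5.73 Fy1.07 v0.009
q2.30 t36.23 w0.00 qm2.262 r0.0500 Ft6.80 Fr-2.04 Fy0.30 v0.007
q2.00 t36.68 w0.00 qm1.971 r0.0499 Ft6.57 Fr-4.74 Fy-0.46 v0.003
q1.70 t37.13 w0.00 qm1.670 r0.0498 Ft6.23 Fr-7.96 Fy-1.63 v0.003
q1.40 t37.58 w0.00 qm1.370 r0.0498 Ft5.12 Fr-9.64 Fy-2.62 v0.001
q1.10 t38.03 w0.00 qm1.071 r0.0497 Ft3.20 Fr-11.55 Fy-2.96 v0.002
q0.80 t38.48 w0.00 qm0.773 r0.0498 Ft1.23 Fr-12.35 Fy-3.33 v0.003
```

```bash
cat > fit.py <<'E'
from d import *
L=np.array([json.loads(l) for l in open('log.txt')])
q=L[:,2];Ft=L[:,4];Fr=L[:,5];F=L[:,7:10]
dirn=np.sign(np.gradient(L[:,0]));dirn[np.abs(np.diff(L[:,0],prepend=L[0,0]-.1))<1e-9]=1
d=np.sign(np.diff(L[:,0],prepend=1.1));
for i in range(1,len(d)):
    if d[i]==0:d[i]=d[i-1]
s,c=np.sin(q),np.cos(q);o=np.ones_like(q)
def fit(cols,name,m=slice(None)):
    A=np.stack(cols,1)[m];x,*_=np.linalg.lstsq(A,Ft[m],rcond=None);res=Ft[m]-A@x
    cov=np.linalg.inv(A.T@A)*res.var()
    # handle feels Ft = A*sin(q+phi) ; phi: heavy dir angle rel. to handle: torque in +q by gravity = M sin(q+phi)
    M=np.hypot(x[1],x[2]);phi=np.arctan2(x[2],x[1])
    print(name,'D%.2f M%.2f phi%.3f qdown%.3f rms%.2f'%(-x[0],M,phi,(np.pi-phi)%(2*np.pi),res.std()),np.round(x[3:],3),'sig',round(float(np.sqrt(cov[1:3,1:3].trace()/2)/M),3));return res
fit([d,s,c],'basic');fit([d,s,c,o],'const')
r=fit([d,s,c,Fr*s,Fr*c],'centre');fit([d,s,c,Fr*s,Fr*c,-d*abs(Fr)],'centre+fr')
fit([d,s,c,o,Fr],'yawFr');fit([d,s,c,np.sin(2*q),np.cos(2*q)],'2h');
fit([d,s,c],'fwd only',np.array(d)>0) if 0 else None
for k in range(len(q)):print('%.2f %+d %.2f res%.2f'%(q[k],d[k],Ft[k],r[k]),end='; ')
E
python3 fit.py
```

```text
basic D3.26 M2.65 phi0.195 qdown2.947 rms1.77 [] sig 0.134
const D3.24 M2.70 phi0.198 qdown2.944 rms1.77 [-0.174] sig 0.133
centre D3.37 M3.00 phi0.219 qdown2.923 rms1.68 [0.093 0.054] sig 0.122
centre+fr D2.67 M3.12 phi0.208 qdown2.934 rms1.66 [0.112 0.104 0.115] sig 0.118
yawFr D3.24 M2.65 phi0.173 qdown2.968 rms1.77 [-0.189 -0.01 ] sig 0.203
2h D3.30 M2.65 phi0.219 qdown2.923 rms1.69 [-0.702 -0.4  ] sig 0.13
1.20 +1 -0.70 res0.24; 1.20 +1 -0.78 res0.18; 1.20 +1 -1.66 res-0.68; 1.30 +1 -0.30 res0.69; 1.30 +1 -0.69 res0.18; 1.30 +1 -0.43 res0.42; 1.40 +1 -0.85 res0.16; 1.40 +1 -1.41 res-0.47; 1.40 +1 -0.94 res-0.00; 1.70 +1 0.25 res1.20; 1.70 +1 0.60 res1.62; 1.98 +1 -0.86 res0.53; 1.98 +1 0.18 res1.61; 2.25 +1 -2.49 res-0.71; 2.52 +1 -5.06 res-2.85; 2.86 +1 -5.74 res-2.42; -3.10 +1 -6.00 res-1.48; -2.79 +1 -5.16 res0.18; -2.49 +1 -6.74 res-0.75; -2.18 +1 -3.69 res2.64; -1.88 +1 -2.58 res3.85; -1.58 +1 -3.67 res2.75; -1.29 +1 -5.00 res0.86; -1.00 +1 -7.07 res-1.78; -0.70 +1 -6.31 res-1.65; -0.40 +1 -6.21 res-2.21; -0.10 +1 -4.44 res-1.17; 0.21 +1 -2.33 res0.32; 0.51 +1 -0.81 res1.23; 0.81 +1 0.20 res1.80; 1.11 +1 1.56 res2.72; 0.81 -1 3.32 res-1.79; 0.52 -1 4.29 res-0.10; 0.22 -1 4.63 res0.91; -0.06 -1 4.22 res1.20; -0.32 -1 4.15 res1.49; -0.58 -1 4.32 res1.94; -0.89 -1 3.34 res1.99; -1.23 -1 2.60 res2.39; -1.56 -1 0.67 res0.90; -1.87 -1 -2.53 res-2.16; -2.17 -1 -2.89 res-2.62; -2.47 -1 -1.84 res-1.96; -2.77 -1 0.63 res-0.22; -3.07 -1 4.23 res2.27; 2.90 -1 5.81 res2.67; 2.59 -1 6.57 res2.18; 2.26 -1 6.80 res1.66; 1.97 -1 6.57 res1.06; 1.67 -1 6.23 res0.70; 1.37 -1 5.12 res-0.28; 1.07 -1 3.20 res-1.82; 0.77 -1 1.23 res-3.38;
```

```bash
python3 - <<'E'
from d import *
arm.move_straight(list(tcp(1.3)),speed=.08)
rec(np.arange(1.7,3.9,.22),.03,(0,))
rec(np.arange(3.7,2.0,-.22),.03,(0,))
E
cat >> fit.py <<'E'
print()
from scipy.optimize import minimize
def loss(x,m):
    D,a,b=x;e=(Ft-(a*s+b*c-d*D))*d  # e>=0 : not fully slid
    e=e[m];M=np.hypot(a,b)
    return np.where(e<0,(e/.5)**2,np.where(e<1e9,np.log1p((e/1.0)**2),0)).sum()+((D-5)/.7)**2+((M-4)/.35)**2
for m,n in((slice(None),'all'),(slice(31,None),'late'),(slice(0,53),'first')):
    best=min((minimize(loss,[5,4*np.cos(p),4*np.sin(p)],args=(m,),method='Nelder-Mead') for p in np.arange(0,6.3,.5)),key=lambda r:r.fun)
    D,a,b=best.x;print(n,'D%.2f M%.2f qdown%.3f loss%.1f'%(D,np.hypot(a,b),(np.pi-np.arctan2(b,a))%(2*np.pi),best.fun))
    for qd in np.arange(2.3,3.6,.2):
        r=minimize(lambda y:loss([y[0],-y[1]*np.cos(qd),y[1]*np.sin(qd)],m),[5,4],method='Nelder-Mead');print('%.1f:%.1f'%(qd,r.fun),end=' ')
    print()
E
python3 fit.py
```

```text
q1.70 t39.75 w0.00 qm1.643 r0.0499 Ft-1.05 Fr-11.40 Fy-4.07 v0.002
q1.92 t40.27 w0.00 qm1.846 r0.0500 Ft-0.64 Fr-10.13 Fy-3.37 v0.002
q2.14 t40.78 w0.00 qm2.037 r0.0501 Ft-1.49 Fr-9.42 Fy-2.63 v0.002
q2.36 t41.30 w0.00 qm2.227 r0.0501 Ft-3.29 Fr-4.47 Fy0.28 v0.004
q2.58 t41.82 w0.00 qm2.425 r0.0500 Ft-2.89 Fr6.57 Fy2.26 v0.003
q2.80 t42.33 w0.00 qm2.654 r0.0499 Ft-5.17 Fr22.32 Fy5.24 v0.005
q3.02 t42.85 w0.00 qm2.948 r0.0498 Ft-5.71 Fr26.09 Fy3.49 v0.007
q3.24 t43.37 w0.00 qm-3.066 r0.0499 Ft-5.50 Fr22.46 Fy2.42 v0.003
q3.46 t43.88 w0.00 qm-2.824 r0.0501 Ft-6.30 Fr19.04 Fy2.07 v0.003
q3.68 t44.40 w0.00 qm-2.590 r0.0502 Ft-3.06 Fr14.19 Fy1.27 v0.003
q3.70 t44.65 w0.00 qm-2.577 r0.0502 Ft-4.39 Fr15.79 Fy2.62 v0.002
q3.48 t45.17 w0.00 qm-2.791 r0.0502 Ft2.41 Fr12.59 Fy1.58 v0.003
q3.26 t45.68 w0.00 qm-3.015 r0.0501 Ft3.65 Fr13.58 Fy1.35 v0.003
q3.04 t46.20 w0.00 qm3.035 r0.0500 Ft4.29 Fr14.90 Fy1.75 v0.003
q2.82 t46.72 w0.00 qm2.797 r0.0499 Ft5.55 Fr13.89 Fy2.72 v0.003
q2.60 t47.23 w0.00 qm2.559 r0.0500 Ft5.76 Fr8.10 Fy1.73 v0.003
q2.38 t47.75 w0.00 qm2.354 r0.0500 Ft6.19 Fr1.90 Fy-0.42
[... 1758 characters left out ...]
.64 res0.60; 2.04 +1 -1.49 res-0.10; 2.23 +1 -3.29 res-1.67; 2.43 +1 -2.89 res-0.83; 2.65 +1 -5.17 res-2.20; 2.95 +1 -5.71 res-1.54; -3.07 +1 -5.50 res-0.48; -2.82 +1 -6.30 res-0.68; -2.59 +1 -3.06 res2.92; -2.58 +1 -4.39 res1.71; -2.79 -1 2.41 res0.78; -3.02 -1 3.65 res1.42; 3.03 -1 4.29 res1.37; 2.80 -1 5.55 res1.81; 2.56 -1 5.76 res1.17; 2.35 -1 6.19 res1.02; 2.14 -1 6.42 res0.84; 
all D5.28 M3.86 qdown2.836 loss94.1
2.3:177.6 2.5:146.1 2.7:106.6 2.9:96.7 3.1:123.3 3.3:151.4 3.5:173.4 
late D5.26 M3.64 qdown2.865 loss53.9
2.3:103.0 2.5:85.8 2.7:64.3 2.9:54.3 3.1:66.6 3.3:81.7 3.5:94.4 
first D5.34 M3.92 qdown2.849 loss79.5
2.3:144.7 2.5:119.5 2.7:89.2 2.9:80.6 3.1:98.9 3.3:120.7 3.5:138.3
```

```bash
python3 - <<'E'
from d import *
import cv2
rec([2.4,2.6,2.8,2.93],.04,(0,))
rec([2.95],.03,(.3,))
print(monitor.read_width(),monitor.read_t())
p,o=monitor.read_position(),monitor.read_orientation()
s=vision.snapshot("wrist");cv2.imwrite("pics/w5.png",s["pixels"][:,:,::-1])
for q in (2.7,2.8,2.9,3.0):print(q,wproj(s,H(q)+.04*ey,p,o))
print('hub',wproj(s,C+.06*ey,p,o))
s=vision.snapshot("scene");cv2.imwrite("pics/s5.png",s["pixels"][:,:,::-1][100:310,220:500].repeat(2,0).repeat(2,1))
E
```

```text
q2.40 t48.72 w0.00 qm2.314 r0.0501 Ft-2.74 Fr-5.90 Fy-0.74 v0.002
q2.60 t49.12 w0.00 qm2.483 r0.0501 Ft-4.52 Fr2.40 Fy2.46 v0.003
q2.80 t49.52 w0.00 qm2.683 r0.0500 Ft-5.06 Fr13.16 Fy3.22 v0.006
q2.93 t49.83 w0.00 qm2.838 r0.0499 Ft-5.60 Fr16.96 Fy3.92 v0.007
q2.95 t50.38 w0.30 qm2.872 r0.0500 Ft-5.62 Fr15.92 Fy3.21 v0.002
0.016133833945615503 50.375
2.7 [295.05725734 196.07199873]
2.8 [284.22865966 196.1875748 ]
2.9 [273.31079105 196.28130554]
3.0 [262.30334646 196.35385945]
hub [231.90445572 124.14084153]
```

View pics/w5.png

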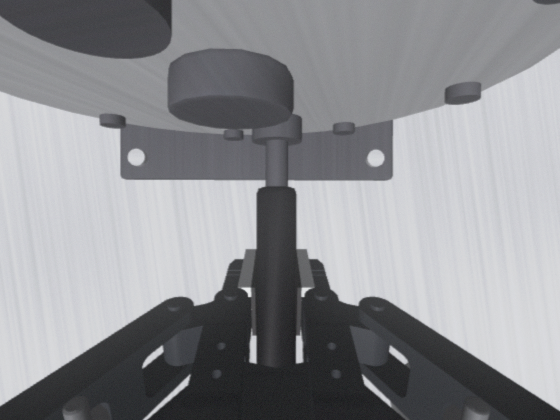

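View pics/s5.png

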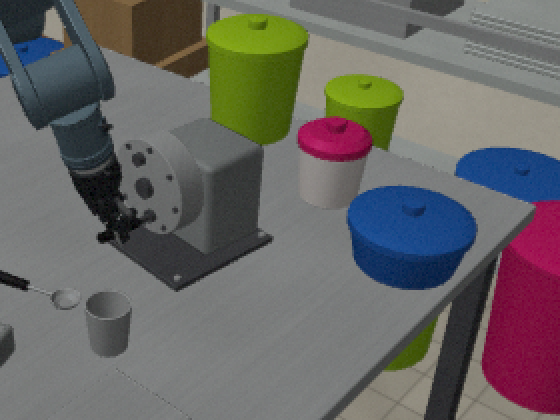

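```bash
python3 - <<'E'
from d import *
from bench import close_job
rec([2.91],.02,(.3,.5))
rec([2.91],.02,(.3,)) if 0 else None
print(monitor.read_width(),monitor.read_t())
close_job()
E
```

```text
q2.91 t51.02 w0.30 qm2.871 r0.0500 Ft-2.64 Fr12.44 Fy2.42 v0.002
q2.91 t51.52 w0.50 qm2.872 r0.0500 Ft-1.55 Fr12.48 Fy2.82 v0.002
0.016273817944291762 51.525
the job is handed in; nothing more can be done
```

I turned the dial off first, then cranked the drum one full turn forward and back. I handed in at 51.5 s, with the gripper still holding the handle where I judge the heavy side hangs straight down. No verdict came back.

- **Dial:** I turned it anticlockwise until the stop torque rose clearly (about 3 Nm). A wrist picture then showed the pointer on its end mark. I did not touch the dial again, and I touched the drum only after that.
- **Heavy side:** I compared the push needed in each direction at stops around the turn. Different fits put the heavy side down with the drum at about 2.84 to 3.09 rad. The fit that allows for stops where the handle had not fully slid gave 2.84 to 2.87. Around 2.87 rad the push was equal both ways (about 5.6 N each), so there was no net weight torque there.
- **Final hold:** Read from the arm, the drum stands at 2.872 rad, and the wrist picture agrees at about 2.87. It did not move over the last 0.5 s. The fingers are closed to 16 mm on the 18 mm sleeve at a 60 N grip setting.
- **Other things on the table:** I never planned contact with them. The last scene picture shows the cup, spoon and canister in place, but I did not take a full check view afterwards.

**What disagreed:**
- Many stops, especially between about -2.5 and -1.5 rad, read less force than the drag alone should give, so the simple fits left about 1.7 N of scatter.
- The force zero may also be off by a few tenths of a newton. I put the angle error from all this at around 0.1 rad, up to 0.2 if the outlying fit were right, against the allowed 0.35.

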